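Nest the bar tumblers on the drip tray

TASK

Clear the counter by nesting the two loose tapered steel tumblers into the tapered tumbler that stands on the drip tray, so that all three make one straight, upright stack on the tray. Lower each one gently until it just comes to rest in the one below, neither dropped nor pressed, so that they do not jam. Leave the look-alike straight-sided tumbler, the bottles and the coffee tamper where they stand.

Things in the scene. Friction and masses are not known exactly. Their poses are not given: they have to be found in the camera images.
- base: The tumbler standing loose on the drip tray: steel, double-walled, 85 mm tall. Outside: foot 40 mm in diameter, widening evenly to 60 mm at 50 mm height, then a straight 60 mm collar to the rim. Inside: mouth 55 mm in diameter, narrowing at the same slope (0.2 mm of radius per mm) to a floor 38 mm above the foot. Origin: centre of the foot's underside, z up. 0.15 kg.
- tumbler1: A loose tumbler on the counter, upright, of the same shape and origin as the one on the tray, 0.1 to 0.2 kg. Set into another one it comes to rest on the tapers with its foot about 47 mm above the other's foot, so its rim 47 mm above the other's rim; pressed harder, it wedges.
- tumbler2: The other loose tapered tumbler on the counter, upright, the same as tumbler1. The tumblers are stiff: once one is seated, lowering it further in a firm grip pushes hard at once; let go within about 4 mm of its resting height it settles gently by itself.
- straight: The look-alike to leave alone: a straight-sided steel tumbler, 60 mm in diameter from foot to rim, 85 mm tall, on the counter among the tapered ones. Origin: centre of its underside, z up.
- tray: Flat steel drip tray with dark slots, fixed to the counter, 160 x 160 x 12 mm. Origin: centre of its underside, on the counter; its top is 12 mm higher.
- bottle1: Amber glass bottle, 68 mm in diameter, 230 mm tall, standing loose on the counter. Origin: centre of its underside.
- bottle2: Clear glass bottle, 60 mm in diameter, 190 mm tall, standing loose on the counter. Origin: centre of its underside.
- tamper: Dark steel coffee tamper, 58 mm in diameter at the foot, 88 mm tall, standing loose on the counter. Origin: centre of its underside.

How it is judged:
By the outcome, as a careful person would: the job done as asked, in the order asked, and still so for the second after the job is handed in, with the robot touching nothing.
It also fails if it takes over 56 s, if anything falls off the work surface, if the arm or the gripper's body presses on something with over 40 N, if the wrist force passes 120 N, or if a joint passes its speed limit or range.

ROBOT

A 6-joint arm with a two-finger parallel gripper is mounted at the origin on the work surface. World frame = base frame: x ahead of the robot, y to its left, z up, the work surface at z = 0. Lengths are in m, angles in rad, forces in N, time in s.
With the tool pointing down it reaches from about 0.35 to 0.85 m from the base axis. Payload 8.1 kg.
Tool frame: the origin (TCP) lies at the very end of the fingers, on their centre line; the grasp point (between the pads) lies 19 mm behind it; y points along the fingers, x is the direction in which the jaws open and shut, and the axes are right-handed (so a half turn about y gives the same grasp; the last joint's range is limited). The gripper opens to 93 mm and grips with 3 to 60 N. Pads are 15 mm wide; open, the fingers measure 128 mm over their backs; the gripper's body (75 mm by 188 mm) begins 65 mm behind the grasp point.
Start: joints at [1.074, 0.13, 1.488, -0, 1.523, -0.085], TCP at [0.24, 0.55, 0.219] pointing down, gripper open.
Joint ranges: [-2.96, 2.96], [-0.89, 2.26], [0.02, 2.5], [-1.34, 4.48], [0, 2.73], [-2.66, 2.66]. Speed limits (rad/s): [2.39, 2.39, 2.79, 3.14, 3.14, 3.14].

INTERFACE

Orientations are given as a unit quaternion [w, x, y, z].
In Python, from bench import r, eyes, ticket, models gives the robot as it stands.
- The arm moves only by the tool move_arm, never from a script. Its argument "rows" is a list that holds one entry, the list of rows, each a list of 6 numbers: the shift along the tool's x, y, z in m, then the turn, a rotation vector about the tool's x, y, z in rad. In form: [[[tx, ty, tz, wx, wy, wz], ...]]. A call has 1 to 8 rows; each row is the pose to reach, as a shift and turn from the pose commanded when the call began, along the tool's axes at that moment; what a row does not reach only later rows make up. A row lasts 1/12 s, in which the tool goes at most 41.7 mm and 7.16 degrees, less where a joint would pass 70% of its speed; a pose out of reach is approached as far as the arm can. A call with a gripper value outside its range is refused whole. "claw" is the opening, from 0 (shut) to 1 (fully open), set as the call begins (left out, the last holds). The fingers move at their own pace and stop on an object; the grip force is fixed at half the most. Time passes only in rows, so rows that repeat a pose let the fingers close. It gives the time, the measured TCP pose, the force and the opening at its end, in the units of the state.
- r.sense(): the state, without advancing time (a new reading comes with each control period).
- eyes.read_camera(name): name is "scene" or "top" or "wrist"; returns a dict with "color" (400x640x3 uint8, blue, green, red), "camera_matrix" (3x3 intrinsics, pixels), "cam_to_world" (4x4, takes a point from camera to world coordinates); the wrist camera has in their place "mount" (4x4, takes a point from camera to tool coordinates, whose origin is the TCP and whose axes are the tool frame's). Camera axes: x right, y down, z forward; pixel columns grow to the right and rows downward; lengths in m; the calibration is good to about 2 mm. The wrist camera is an equidistant fisheye: a pixel r from the principal point sees the ray r / f radians off the axis. A picture is of the moment at which its call begins: read the wrist's pose just before it. There is no depth.
- ticket.sign_off(): hands the job in, once; it reports no verdict.
Trained networks look in a picture, given as the dict that the camera call returned (one of the last four; its "shot" number tells which), for a name from the list of things; names that differ only in an ending like _2 or _b are one class to them, and where a whole thing is asked for, a point or a joint stands for the part that bears it (a point fixed in the world has none). Each returns a list of dicts, best first, with "p" (0 to 1); they miss things now and then, are a little off and sometimes report something else, mostly with a low value. They report only what shows in the picture. A call takes as long as a camera call.
- models.find_in(picture, name): "location" ([column, row] in pixels, amid what is visible of it).
- models.cut_out(picture, name): "region" (400x640 bool, what is visible of it) and "location" ([column, row] in pixels, amid what is visible of it).
- models.place_of(picture, name): "location" ([column, row] in pixels: a listed point, or the origin of a listed thing).
The state is a dict: "time_s": time; "q": joint angles; "dq": joint speeds; "joint_torque": joint torques, N m; "ee_pos": TCP position; "tcp_rot": TCP orientation; "ft_force": force on the tool from outside, world axes, zero at the start; "moment": the same for the moment, N m; "opening": finger opening in m.
Only numpy, scipy, OpenCV 4.12 (cv2) and the standard library are available. Lean on these libraries where they do the work, as an engineer would, in place of code of your own. Each camera call takes 0.05 s, during which the arm holds its last target. There are 200 camera calls.

## Working session

There is one attempt and no reset: what is moved stays moved. The work goes in short steps, Python scripts to look and compute and a tool call to move; the robot and the scene stay as the last step left them, time stands still between calls to the robot, and variables do not carry over. Pictures are saved under pics/ and viewed, about 8 in all and at most 12, crops included, and the job is handed in when it is done.

Besides the shell and the picture viewer there is one more tool, called as name(argument=value, ...), one argument or row to a line, values as JSON. move_arm: Moves the arm, as the interface text tells. Its arguments: {"type":"object","properties":{"rows":{"type":"array","items":{"type":"array","items":{"type":"array","items":{"type":"number"}}}},"claw":{"type":"number"}},"required":["rows"]}

```bash
mkdir -p pics; cat > h.py <<'E'
import numpy as np, cv2
from bench import r, eyes, ticket, models
def ray(p,uv):
    K=p["camera_matrix"];T=np.array(p["cam_to_world"])
    d=T[:3,:3]@np.linalg.solve(K,[uv[0],uv[1],1.]);return T[:3,3],d
def at_z(p,uv,z):
    o,d=ray(p,uv);return o+d*(z-o[2])/d[2]
E
python3 - <<'E'
from h import *
print(r.sense())
ps={}
for c in("scene","top"):
    p=eyes.read_camera(c);cv2.imwrite(f"pics/{c}0.png",p["color"]);print(c,np.round(p["cam_to_world"],3).tolist(),np.round(p["camera_matrix"],1).tolist())
    for n in("base","tumbler1","straight","tray","bottle1","bottle2","tamper"):
        for d in models.place_of(p,n)[:4]:
            print(n,round(d["p"],2),np.round(d["location"]),np.round(at_z(p,d["location"],.012 if n=="base" else 0),3))
E
```

```text
{'time_s': 0.0, 'q': array([ 1.07361841e+00,  1.31159528e-01,  1.48928357e+00, -3.66968496e-07,
        1.52300375e+00, -8.54202020e-02]), 'dq': array([-0.0008139 ,  0.0009346 ,  0.00010711,  0.00077271, -0.00060493,
        0.00338647]), 'joint_torque': array([ 1.63900117e-03, -5.59848332e+01, -4.91760921e+01,  7.70837255e-02,
        3.49544815e-02, -1.97105064e-04]), 'ee_pos': array([0.23984757, 0.54934734, 0.21758608]), 'tcp_rot': array([-0.59134335,  0.59196536,  0.38664983, -0.38780401]), 'ft_force': array([-0.21125846,  0.4918975 , -0.23268802]), 'moment': array([-0.01990531,  0.01548154,  0.0254108 ]), 'opening': 0.09297727451177083}
scene [[0.451, 0.565, -0.691, 1.22], [0.893, -0.289, 0.346, -0.262], [-0.005, -0.773, -0.634, 0.622], [0.0, 0.0, 0.0, 1.0]] [[418.9, 0.0, 321.5], [0.0, 418.9, 198.9], [0.0, 0.0, 1.0]]
base 0.69 [353. 188.] [0.554 0.155 0.012]
tumbler1 0.82 [184. 229.] [ 0.498 -0.232  0.   ]
tumbler1 0.6 [265. 203.] [ 0.498 -0.047  0.   ]
straight 0.91 [248. 262.] [ 0.652 -0.142  0.   ]
tray 0.86 [357. 192.] [0.559 0.165 0.   ]
bottle1 0.79 [336. 259.] [0.724 0.01
[... 228 characters left out ...]
.237  0.   ]
top [[-0.012, -0.996, 0.088, 0.488], [-1.0, 0.011, -0.002, 0.026], [0.001, -0.088, -0.996, 1.317], [0.0, 0.0, 0.0, 1.0]] [[468.2, 0.0, 322.4], [0.0, 468.2, 197.7], [0.0, 0.0, 1.0]]
base 0.72 [274. 214.] [0.56  0.16  0.012]
tumbler1 0.6 [410. 237.] [ 0.493 -0.22   0.   ]
tumbler1 0.58 [348. 234.] [ 0.502 -0.049  0.   ]
straight 0.84 [380. 179.] [ 0.657 -0.14   0.   ]
tray 0.88 [268. 215.] [0.558 0.176 0.   ]
bottle1 0.85 [320. 154.] [0.73  0.028 0.   ]
bottle1 0.61 [437. 177.] [ 0.659 -0.302  0.   ]
bottle2 0.85 [320. 154.] [0.73  0.028 0.   ]
bottle2 0.61 [437. 177.] [ 0.659 -0.302  0.   ]
tamper 0.71 [194. 197.] [0.611 0.384 0.   ]
tamper 0.16 [343. 234.] [ 0.502 -0.035  0.   ]
```

```bash
python3 -c "
import cv2
a=cv2.imread('pics/scene0.png')[130:350,120:500];b=cv2.imread('pics/top0.png')[110:300,150:480]
cv2.imwrite('pics/m.png',cv2.vconcat([cv2.resize(a,(600,347)),cv2.resize(b,(434,250)).__class__ is None or cv2.copyMakeBorder(cv2.resize(b,(434,250)),0,0,0,166,0)]))"
```

```text
(no output)
```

View pics/m.png

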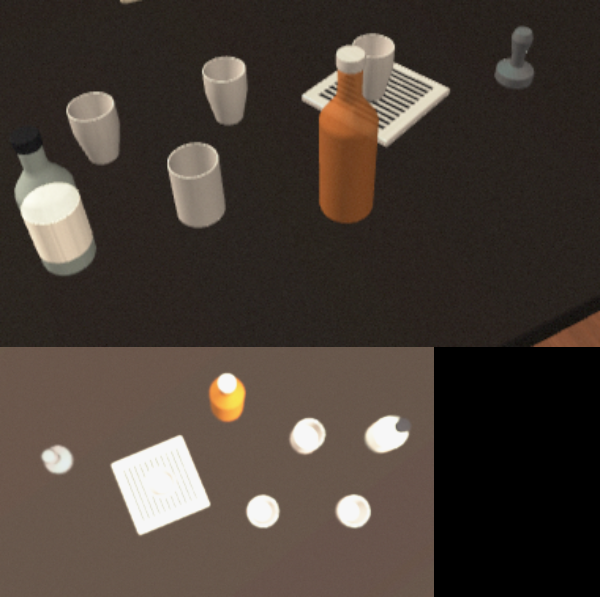

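The two tapered tumblers are at about (0.50,-0.05) and (0.495,-0.225). The straight tumbler is at (0.655,-0.14), between the bottles, and the base is at the tray centre behind the amber bottle. Both cameras agree to within about 1 cm. Next I work out the move to a point above the nearer tumbler.

```bash
cat >> h.py <<'E'
from scipy.spatial.transform import Rotation as R
def rot(s): q=s["tcp_rot"];return R.from_quat([q[1],q[2],q[3],q[0]])
def go(pos,yaw=None,s=None):
    """tool-frame shift and rotvec to TCP pos, tool down, tool-x heading yaw (deg)"""
    s=s or r.sense();A=rot(s);m=A.as_matrix()
    if yaw is None: yaw=np.degrees(np.arctan2(m[1,0],m[0,0]))
    c,n=np.cos(np.radians(yaw)),np.sin(np.radians(yaw))
    B=R.from_matrix(np.array([[c,n,0],[n,-c,0],[0,0,-1]]))
    print("shift",np.round(A.inv().apply(np.array(pos)-s["ee_pos"]),4),"rv",np.round((A.inv()*B).as_rotvec(),4),"yaw now",round(np.degrees(np.arctan2(m[1,0],m[0,0])),1))
E
python3 - <<'E'
from h import *
print(rot(r.sense()).as_matrix().round(3))
for y in (None,-90,-60,-30,0,90): print(y);go([.50,-.048,.22],y)
p=eyes.read_camera("wrist");print(np.round(p["mount"],3).tolist(),p["camera_matrix"])
E
```

```text
[[ 0.4    0.    -0.916]
 [ 0.916  0.     0.4  ]
 [ 0.    -1.    -0.   ]]
None
shift [-0.4439 -0.0013 -0.4774] rv [-1.5707e+00 -1.0000e-04  1.0000e-04] yaw now 66.4
-90
shift [-0.4439 -0.0013 -0.4774] rv [-0.4168  1.9946  1.9947] yaw now 66.4
-60
shift [-0.4439 -0.0013 -0.4774] rv [-0.8385  1.6598  1.66  ] yaw now 66.4
-30
shift [-0.4439 -0.0013 -0.4774] rv [-1.1543  1.2909  1.2912] yaw now 66.4
0
shift [-0.4439 -0.0013 -0.4774] rv [-1.3764  0.9006  0.9008] yaw now 66.4
90
shift [-0.4439 -0.0013 -0.4774] rv [-1.5465 -0.3231 -0.323 ] yaw now 66.4
[[1.0, -0.001, -0.001, 0.0], [0.001, -0.267, 0.964, -0.167], [-0.001, -0.964, -0.267, 0.074], [0.0, 0.0, 0.0, 1.0]] [[309.70691629   0.         315.86732415]
 [  0.         309.70691629 198.18702846]
 [  0.           0.           1.        ]]
```

```bash
sed -i 's/\[\[c,n,0\],\[n,-c,0\],\[0,0,-1\]\]/[[c,0,-n],[n,0,c],[0,-1,0]]/' h.py
python3 - <<'E'
from h import *
go([.50,-.048,.22],20)
E
```

```text
shift [-0.4438 -0.0013 -0.4774] rv [ 0.      0.8099 -0.    ] yaw now 66.4
```

move_arm(
  rows=[
    [[-0.444,0,-0.477,0,0.81,0],[-0.444,0,-0.477,0,0.81,0],[-0.444,0,-0.477,0,0.81,0],[-0.444,0,-0.477,0,0.81,0],[-0.444,0,-0.477,0,0.81,0],[-0.444,0,-0.477,0,0.81,0],[-0.444,0,-0.477,0,0.81,0],[-0.444,0,-0.477,0,0.81,0]],
  ],
  claw=1,
)

```text
time_s: 1.52
ee_pos: [0.3732, 0.2423, 0.2189]
tcp_rot: [0.697, -0.697, -0.122, 0.121]
ft_force: [0.9, -0.7, 0.1]
opening: 0.0931
```

```bash
python3 - <<'E'
from h import *
print(r.sense()["ee_pos"])
go([.50,-.048,.22],20)
E
```

```text
[0.37317762 0.24230558 0.21891785]
shift [ 0.0212 -0.0011 -0.3161] rv [-0.0001 -0.004   0.001 ] yaw now 19.8
```

move_arm(
  rows=[
    [[0.018,0,-0.31,0,0,0],[0.018,0,-0.31,0,0,0],[0.018,0,-0.31,0,0,0],[0.018,0,-0.31,0,0,0],[0.018,0,-0.31,0,0,0],[0.018,0,-0.31,0,0,0],[0.018,0,-0.31,0,0,0],[0.018,0,-0.31,0,0,0]],
  ],
)

```text
time_s: 2.18
ee_pos: [0.4968, -0.0455, 0.2188]
tcp_rot: [-0.696, 0.697, 0.122, -0.122]
ft_force: [0.8, 0.2, 0.3]
opening: 0.0928
```

```bash
cat >> h.py <<'E'
def wrist(uv,p,s,z):
    """fisheye pixel -> world point at height z"""
    K=p["camera_matrix"];d=np.array([uv[0]-K[0,2],uv[1]-K[1,2]]);rr=np.hypot(*d);t=rr/K[0,0]
    v=np.r_[d/max(rr,1e-9)*np.sin(t),np.cos(t)];M=np.array(p["mount"]);A=rot(s)
    o=s["ee_pos"]+A.apply(M[:3,3]);v=A.apply(M[:3,:3]@v);return o+v*(z-o[2])/v[2]
def pix(P,p,s):
    """world point -> fisheye pixel"""
    M=np.array(p["mount"]);K=p["camera_matrix"]
    c=M[:3,:3].T@(rot(s).inv().apply(np.array(P)-s["ee_pos"])-M[:3,3])
    h=np.hypot(c[0],c[1]);t=np.arctan2(h,c[2]);return K[:2,2]+K[0,0]*t*c[:2]/h
E
python3 - <<'E'
from h import *
s=r.sense();print(s["ee_pos"],np.abs(s["dq"]).max())
p=eyes.read_camera("wrist");im=p["color"].copy()
for n,z in(("tumbler1",0),("base",.012),("straight",0)):
    for d in models.place_of(p,n)[:4]: print("place",n,round(d["p"],2),np.round(d["location"]),wrist(d["location"],p,s,z).round(4))
for d in models.cut_out(p,"tumbler1")[:3]:
    m=d["region"].astype(np.uint8);print("mask",round(d["p"],2),np.round(d["location"]),m.sum())
    c,_=cv2.findContours(m,0,1);cv2.drawContours(im,c,-1,(0,255,0),1)
for x,y in((.50,-.048),):
    for z,rad,col in((.085,.03,(0,0,255)),(0,.02,(255,0,0))):
        for a in np.linspace(0,6.28,40):
            q=pix([x+rad*np.cos(a),y+rad*np.sin(a),z],p,s).round().astype(int);cv2.circle(im,tuple(map(int,q)),0,col,-1)
cv2.imwrite("pics/w1.png",im)
E
```

```text
[ 0.49682164 -0.04548287  0.21879893] 0.33530930813198595
place tumbler1 0.84 [318. 175.] [ 0.5008 -0.0477  0.    ]
place tumbler1 0.82 [276. 293.] [ 0.5023 -0.2338  0.    ]
place straight 0.8 [397. 275.] [ 0.6591 -0.1462  0.    ]
mask 0.62 [270. 329.] 1267
mask 0.62 [317. 189.] 2988
mask 0.36 [350. 342.] 189
```

View pics/w1.png

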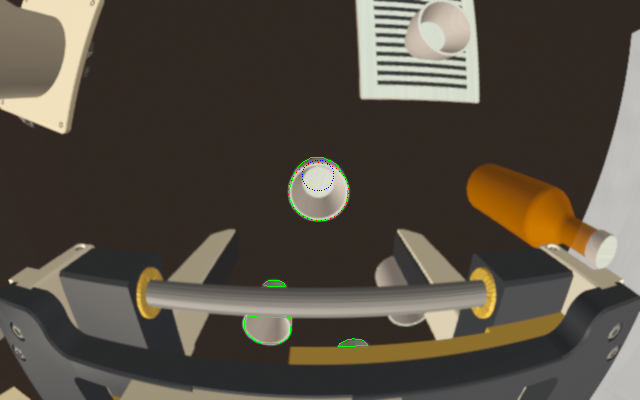

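The fit of the projected foot and rim puts tumbler A at (0.500,-0.048), between the jaws. The base rim shows at pixel (443,28).

```bash
python3 - <<'E'
from h import *
s=r.sense();print(s["ee_pos"],np.abs(s["dq"]).max());go([.5005,-.048,.05],20)
p=eyes.read_camera("wrist")
for d in models.cut_out(p,"base")[:2]:
    m=d["region"];ys,xs=np.where(m);print(d["p"],xs.min(),xs.max(),ys.min(),ys.max())
print(wrist((443,28),p,s,.097), wrist((417,40),p,s,.012))
p=eyes.read_camera("wrist");s=r.sense();print(s["ee_pos"]);go([.5005,-.048,.05],20)
E
```

```text
[ 0.49544823 -0.04045797  0.21854681] 0.021658986362541485
shift [ 0.0022  0.1685 -0.0089] rv [-0.0006 -0.0002 -0.0002] yaw now 20.0
0.6 405 472 5 65
[0.55550627 0.15833142 0.097     ] [0.55373124 0.16429791 0.012     ]
[ 0.49550678 -0.03984519  0.21876331]
shift [ 0.0018  0.1688 -0.0094] rv [-0.0001  0.0017  0.0002] yaw now 20.1
```

move_arm(
  rows=[
    [[0.002,0,-0.009,0,0,0],[0.002,0.04,-0.009,0,0,0],[0.002,0.08,-0.009,0,0,0],[0.002,0.12,-0.009,0,0,0],[0.002,0.145,-0.009,0,0,0],[0.002,0.16,-0.009,0,0,0],[0.002,0.168,-0.009,0,0,0],[0.002,0.168,-0.009,0,0,0]],
  ],
)

```text
time_s: 3.25
ee_pos: [0.4994, -0.0484, 0.0487]
tcp_rot: [0.697, -0.696, -0.122, 0.124]
ft_force: [0.4, 0.2, 1.0]
opening: 0.093
```

move_arm(
  rows=[
    [[0,0,0,0,0,0],[0,0,0,0,0,0]],
  ],
)

```text
time_s: 3.42
ee_pos: [0.5022, -0.0491, 0.0524]
tcp_rot: [-0.696, 0.697, 0.124, -0.122]
ft_force: [0.2, 0.8, -0.2]
opening: 0.0928
```

```bash
python3 - <<'E'
from h import *
s=r.sense();print(s["ee_pos"],s["ft_force"]);go([.5005,-.048,.05],20)
p=eyes.read_camera("wrist");im=p["color"].copy()
x,y=.5005,-.048
for z,rad,col in((.085,.03,(0,0,255)),(0,.02,(255,0,0))):
        for a in np.linspace(0,6.28,40):
            q=pix([x+rad*np.cos(a),y+rad*np.sin(a),z],p,s).round().astype(int);cv2.circle(im,tuple(map(int,q)),0,col,-1)
cv2.imwrite("pics/w2.png",im)
E
```

```text
[ 0.50218374 -0.0490749   0.05242906] [ 0.18199818  0.81252344 -0.19252737]
shift [-0.0012  0.0024  0.0016] rv [0.0015 0.0002 0.0024] yaw now 20.0
```

View pics/w2.png

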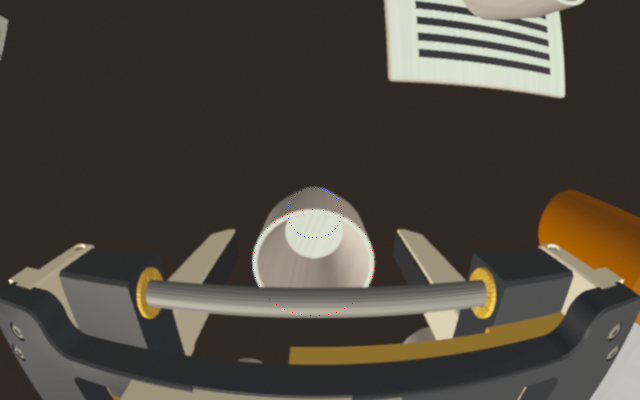

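The tumbler sits centred between the fingers and its rim (~(313,262)) matches the prediction. Closing now.

move_arm(
  rows=[
    [[0,0.001,0,0,0,0],[0,0.001,0,0,0,0],[0,0.001,0,0,0,0],[0,0.001,0,0,0,0],[0,0.001,0,0,0,0],[0,0.001,0,0,0,0],[0,0.001,0,0,0,0],[0,0.001,0,0,0,0]],
  ],
  claw=0,
)

```text
time_s: 4.13
ee_pos: [0.5007, -0.0489, 0.0497]
tcp_rot: [0.696, -0.696, -0.123, 0.123]
ft_force: [0.8, -0.5, 0.8]
opening: 0.0607
```

move_arm(
  rows=[
    [[0,0.001,0,0,0,0],[0,0.001,0,0,0,0]],
  ],
)

```text
time_s: 4.3
ee_pos: [0.5009, -0.049, 0.0497]
tcp_rot: [-0.696, 0.696, 0.123, -0.123]
ft_force: [-5.7, 0.6, 11.9]
opening: 0.0603
```

```bash
python3 - <<'E'
from h import *
s=r.sense();print(s["ee_pos"],s["ft_force"],s["opening"])
go([s["ee_pos"][0],s["ee_pos"][1],.185]);go([.5555,.158,.185],20)
E
```

```text
[ 0.50088076 -0.04897633  0.04970174] [-5.73970219  0.59174482 11.92431635] 0.0603167797527471
shift [-0.     -0.1353 -0.    ] rv [ 0.0002  0.     -0.    ] yaw now 20.0
shift [ 0.1221 -0.1353  0.1758] rv [ 0.0002 -0.     -0.    ] yaw now 20.0
```

move_arm(
  rows=[
    [[0,-0.015,0,0,0,0],[0,-0.05,0,0,0,0],[0,-0.09,0,0,0,0],[0,-0.125,0,0,0,0],[0.01,-0.138,0.015,0,0,0],[0.03,-0.138,0.045,0,0,0],[0.052,-0.138,0.075,0,0,0],[0.072,-0.138,0.105,0,0,0]],
  ],
)

```text
time_s: 4.97
ee_pos: [0.5329, 0.0756, 0.1869]
tcp_rot: [-0.696, 0.696, 0.123, -0.122]
ft_force: [0.7, -0.4, -1.2]
opening: 0.0602
```

move_arm(
  rows=[
    [[0.02,0,0.03,0,0,0],[0.04,0,0.055,0,0,0],[0.048,0,0.067,0,0,0],[0.05,0,0.071,0,0,0],[0.05,0,0.071,0,0,0],[0.05,0,0.071,0,0,0]],
  ],
)

```text
time_s: 5.47
ee_pos: [0.5548, 0.1572, 0.1861]
tcp_rot: [-0.696, 0.697, 0.122, -0.123]
ft_force: [0.2, -0.4, -1.8]
opening: 0.0599
```

```bash
cat >> h.py <<'E'
def draw(im,p,s,x,y,h,cols=((0,0,255),(255,0,0))):
    for z,rad,col in((.085,.03,cols[0]),(.085,.0275,cols[0]),(0,.02,cols[1])):
        for a in np.linspace(0,6.28,60):
            q=pix([x+rad*np.cos(a),y+rad*np.sin(a),z+h],p,s).round().astype(int);cv2.circle(im,tuple(map(int,q)),0,col,-1)
E
python3 - <<'E'
from h import *
s=r.sense();print(s["ee_pos"],s["ft_force"],s["opening"]);go([.5555,.158,.185],20)
p=eyes.read_camera("wrist");im=p["color"].copy()
draw(im,p,s,.5555,.158,.012);cv2.imwrite("pics/w3.png",im[:320,120:520])
for c in("scene","top"):
    q=eyes.read_camera(c)
    for n in("base","tumbler1"):
        for d in models.place_of(q,n)[:3]: print(c,n,round(d["p"],2),np.round(d["location"]),at_z(q,d["location"],.012).round(3))
    cv2.imwrite(f"pics/{c}3.png",q["color"])
E
```

```text
[0.55477158 0.15723919 0.18614796] [ 0.15636651 -0.36932829 -1.82486907] 0.05985657574334185
shift [0.0009 0.0011 0.0005] rv [ 0.0005 -0.0002 -0.0013] yaw now 20.0
scene base 0.98 [352. 187.] [0.549 0.156 0.012]
scene tumbler1 0.88 [358. 143.] [0.384 0.268 0.012]
scene tumbler1 0.78 [186. 229.] [ 0.513 -0.231  0.012]
top tumbler1 0.97 [411. 235.] [ 0.497 -0.221  0.012]
```

View pics/w3.png

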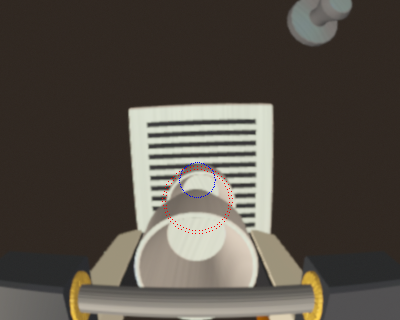

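```bash
python3 - <<'E'
from h import *
a=cv2.resize(cv2.imread("pics/w3.png")[140:240,130:270],None,fx=4,fy=4,interpolation=2)
b=cv2.imread("pics/scene3.png")[90:240,290:430];b=cv2.resize(b,None,fx=2.66,fy=2.66)
b=b[:a.shape[0]] ; b=cv2.copyMakeBorder(b,0,a.shape[0]-b.shape[0],0,0,0)
cv2.imwrite("pics/w3b.png",cv2.resize(cv2.hconcat([a,b]),None,fx=.85,fy=.85))
E
```

```text
(no output)
```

View pics/w3b.png

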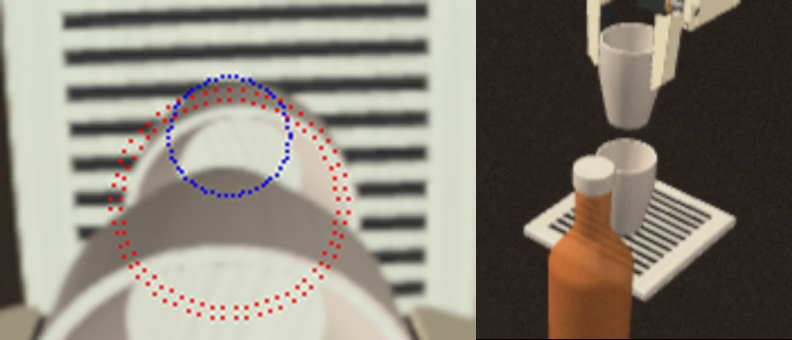

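```bash
python3 - <<'E'
from h import *
s=r.sense();print(s["ee_pos"])
p=eyes.read_camera("wrist");im=p["color"].copy()
draw(im,p,s,.5595,.155,.012)
e=s["ee_pos"];draw(im,p,s,e[0],e[1],e[2]-.0497,((0,160,0),(255,0,255)))
cv2.imwrite("pics/w4.png",cv2.resize(im[140:320,240:400],None,fx=3.3,fy=3.3,interpolation=2))
E
```

```text
[0.5552395  0.15745642 0.18680996]
```

View pics/w4.png

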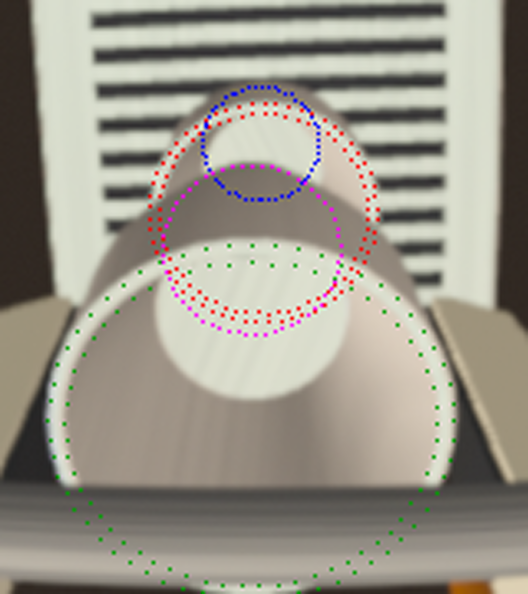

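The base fits at (0.5595,0.155), and the held tumbler's rim and foot match where the TCP says they should be. I correct by about 4 mm and lower to 4 mm above the seat.

```bash
python3 - <<'E'
from h import *
go([.5595,.155,.113],20)
E
```

```text
shift [ 0.0031  0.0738 -0.0039] rv [ 0.0001 -0.0009  0.0002] yaw now 19.9
```

move_arm(
  rows=[
    [[0.003,0,-0.004,0,0,0],[0.003,0.012,-0.004,0,0,0],[0.003,0.028,-0.004,0,0,0],[0.003,0.044,-0.004,0,0,0],[0.003,0.058,-0.004,0,0,0],[0.003,0.066,-0.004,0,0,0],[0.003,0.07,-0.004,0,0,0],[0.003,0.071,-0.004,0,0,0]],
  ],
)

```text
time_s: 6.53
ee_pos: [0.5588, 0.1553, 0.1144]
tcp_rot: [-0.696, 0.696, 0.122, -0.123]
ft_force: [0.6, 0.1, -1.5]
opening: 0.0606
```

move_arm(
  rows=[
    [[0,0,0,0,0,0],[0,0,0,0,0,0],[0,0,0,0,0,0]],
  ],
)

```text
time_s: 6.78
ee_pos: [0.56, 0.1557, 0.1167]
tcp_rot: [0.696, -0.696, -0.123, 0.122]
ft_force: [0.6, 0.2, -1.4]
opening: 0.0606
```

```bash
python3 - <<'E'
from h import *
s=r.sense();print(s["ee_pos"],s["ft_force"],s["moment"]);go([.5595,.155,.1105],20)
p=eyes.read_camera("wrist");im=p["color"].copy()
draw(im,p,s,.5595,.155,.012)
e=s["ee_pos"];draw(im,p,s,e[0],e[1],e[2]-.0497,((0,160,0),(255,0,255)))
a=cv2.resize(im[100:320,220:420],None,fx=2,fy=2,interpolation=2)
q=eyes.read_camera("scene")["color"][90:200,320:400];q=cv2.resize(q,None,fx=4,fy=4)
cv2.imwrite("pics/w5.png",cv2.hconcat([a,q]))
E
```

```text
[0.56002128 0.15570119 0.1166898 ] [ 0.56796936  0.23548387 -1.44882761] [ 0.00676979  0.04032256 -0.00122404]
shift [-0.0007  0.0062 -0.0005] rv [0.0002 0.     0.0016] yaw now 20.0
```

View pics/w5.png

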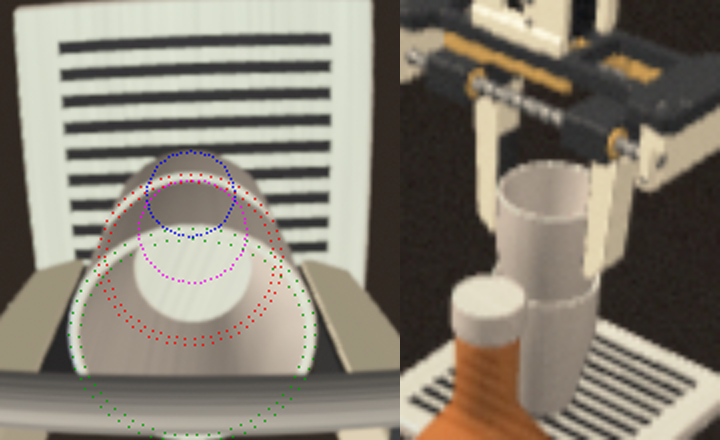

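The foot is well inside the base mouth, concentric, with no contact force. I lower it the last few mm in small steps.

move_arm(
  rows=[
    [[0,0.001,0,0,0,0],[0,0.002,0,0,0,0],[0,0.003,0,0,0,0],[0,0.004,0,0,0,0],[0,0.004,0,0,0,0],[0,0.004,0,0,0,0]],
  ],
)

```text
time_s: 7.38
ee_pos: [0.5593, 0.1555, 0.1115]
tcp_rot: [-0.696, 0.696, 0.123, -0.123]
ft_force: [1.0, -1.6, -1.7]
opening: 0.0604
```

move_arm(
  rows=[
    [[0,0,0,0,0,0],[0,0,0,0,0,0],[0,0,0,0,0,0]],
  ],
)

```text
time_s: 7.63
ee_pos: [0.5593, 0.1555, 0.1116]
tcp_rot: [-0.696, 0.696, 0.123, -0.123]
ft_force: [0.6, 0.1, -3.2]
opening: 0.0606
```

move_arm(
  rows=[
    [[0,0.0005,0,0,0,0],[0,0.001,0,0,0,0],[0,0.0015,0,0,0,0],[0,0.0015,0,0,0,0],[0,0.0015,0,0,0,0]],
  ],
)

```text
time_s: 8.05
ee_pos: [0.5594, 0.1555, 0.1102]
tcp_rot: [-0.696, 0.696, 0.123, -0.123]
ft_force: [0.1, 0.3, -1.9]
opening: 0.0605
```

move_arm(
  rows=[
    [[0,0,0,0,0,0],[0,0,0,0,0,0],[0,0,0,0,0,0],[0,0,0,0,0,0],[0,0,0,0,0,0],[0,0,0,0,0,0]],
  ],
  claw=1,
)

```text
time_s: 8.55
ee_pos: [0.5594, 0.1556, 0.1102]
tcp_rot: [0.696, -0.696, -0.123, 0.123]
ft_force: [-0.2, -0.5, -0.4]
opening: 0.0921
```

```bash
python3 - <<'E'
from h import *
s=r.sense();e=s["ee_pos"];print(e,s["ft_force"],s["opening"])
p=eyes.read_camera("wrist");im=p["color"].copy()
draw(im,p,s,.5595,.155,.012);draw(im,p,s,.5595,.155,.059,((0,160,0),(255,0,255)))
a=cv2.resize(im[100:320,220:420],None,fx=2,fy=2,interpolation=2)
q=eyes.read_camera("scene")["color"][90:200,320:400];q=cv2.resize(q,None,fx=4,fy=4)
cv2.imwrite("pics/w6.png",cv2.hconcat([a,q]))
go([e[0],e[1],.22]);go([.4975,-.227,.22],20)
E
```

```text
[0.55937518 0.15560022 0.11020637] [-0.19222373 -0.48126274 -0.42176343] 0.09207021347486012
shift [ 0.000e+00 -1.099e-01  1.000e-04] rv [-0.  0.  0.] yaw now 20.0
shift [-0.1889 -0.1099 -0.3383] rv [-0.     -0.0001  0.    ] yaw now 20.0
```

View pics/w6.png

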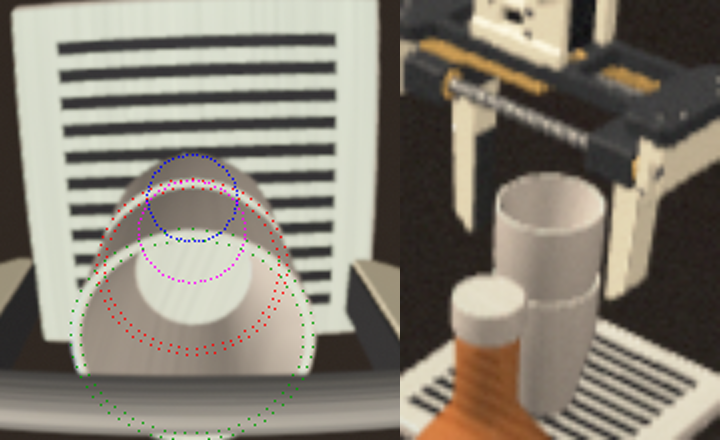

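Seated and straight in both views, rim at the predicted height. Raise, then go over to the second tumbler.

move_arm(
  rows=[
    [[0,-0.015,0,0,0,0],[0,-0.05,0,0,0,0],[0,-0.09,0,0,0,0],[0,-0.11,0,0,0,0],[-0.015,-0.11,-0.025,0,0,0],[-0.033,-0.11,-0.06,0,0,0],[-0.05,-0.11,-0.09,0,0,0],[-0.07,-0.11,-0.125,0,0,0]],
  ],
)

```text
time_s: 9.32
ee_pos: [0.536, 0.0135, 0.2204]
tcp_rot: [0.696, -0.696, -0.124, 0.123]
ft_force: [0.2, 0.3, -0.8]
opening: 0.0933
```

move_arm(
  rows=[
    [[-0.02,0,-0.035,0,0,0],[-0.04,0,-0.07,0,0,0],[-0.06,0,-0.105,0,0,0],[-0.08,0,-0.14,0,0,0],[-0.1,0,-0.175,0,0,0],[-0.11,0,-0.197,0,0,0],[-0.116,0,-0.207,0,0,0],[-0.118,0,-0.21,0,0,0]],
  ],
)

```text
time_s: 9.98
ee_pos: [0.4967, -0.2254, 0.22]
tcp_rot: [-0.697, 0.697, 0.122, -0.122]
ft_force: [-0.2, -0.1, -0.6]
opening: 0.0928
```

move_arm(
  rows=[
    [[0,0,0,0,0,0],[0,0,0,0,0,0],[0,0,0,0,0,0]],
  ],
)

```text
time_s: 10.23
ee_pos: [0.4976, -0.222, 0.2201]
tcp_rot: [0.696, -0.696, -0.123, 0.123]
ft_force: [0.2, -0.3, -0.1]
opening: 0.0933
```

```bash
python3 - <<'E'
from h import *
s=r.sense();print(s["ee_pos"],np.abs(s["dq"]).max())
p=eyes.read_camera("wrist");im=p["color"].copy()
for d in models.place_of(p,"tumbler1")[:3]: print(round(d["p"],2),np.round(d["location"]),wrist(d["location"],p,s,0).round(4))
# fit xy: predicted foot+rim hull vs best mask
from scipy.optimize import minimize
for d in models.cut_out(p,"tumbler1")[:2]:
    m=d["region"]; print("mask",round(d["p"],2),d["location"])
    def sil(x,y):
        t=np.linspace(0,6.28,60)
        P=[pix([x+R_*np.cos(a),y+R_*np.sin(a),z],p,s) for z,R_ in((0,.02),(.05,.03),(.085,.03)) for a in t]
        h=cv2.convexHull(np.round(np.array(P)*8).astype(np.int32));b=np.zeros(m.shape,np.uint8);cv2.fillConvexPoly(b,h,1,shift=3);return b>0
    f=lambda v:-(sil(*v)&m).sum()/(sil(*v)|m).sum()
    x0=wrist(d["location"],p,s,.06)[:2]
    o=minimize(f,x0,method="Nelder-Mead",options=dict(initial_simplex=[x0,x0+[.01,0],x0+[0,.01]],xatol=2e-4));print(o.x.round(4),o.fun)
    if o.fun<-.8: draw(im,p,s,*o.x,0)
    go([*o.x,.05],20)
cv2.imwrite("pics/w7.png",im[100:400])
E
```

```text
[ 0.49764791 -0.22204155  0.22012585] 0.003363490651916995
0.6 [315. 180.] [ 0.5003 -0.2316 -0.    ]
mask 0.95 [314.4, 194.2]
[ 0.4986 -0.2297] -0.9509243697478992
shift [-0.0016  0.1702 -0.0072] rv [-0.      0.0017  0.0002] yaw now 20.1
```

View pics/w7.png

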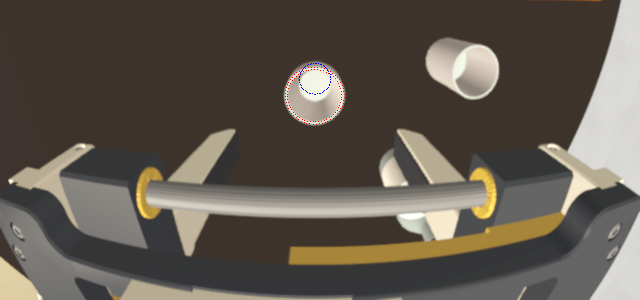

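The silhouette fit (IoU 0.95) puts the second tumbler at (0.4986,-0.2297). The straight tumbler and the clear bottle are off to the right, with clearance.

move_arm(
  rows=[
    [[-0.0015,0,-0.007,0,0,0],[-0.0015,0.04,-0.007,0,0,0],[-0.0015,0.08,-0.007,0,0,0],[-0.0015,0.12,-0.007,0,0,0],[-0.0015,0.145,-0.007,0,0,0],[-0.0015,0.162,-0.007,0,0,0],[-0.0015,0.17,-0.007,0,0,0],[-0.0015,0.17,-0.007,0,0,0]],
  ],
)

```text
time_s: 11.05
ee_pos: [0.4969, -0.2299, 0.0479]
tcp_rot: [0.697, -0.695, -0.122, 0.124]
ft_force: [-0.5, 0.2, 0.0]
opening: 0.0929
```

move_arm(
  rows=[
    [[0,0,0,0,0,0],[0,0,0,0,0,0],[0,0,0,0,0,0],[0,0,0,0,0,0]],
  ],
)

```text
time_s: 11.38
ee_pos: [0.4993, -0.2313, 0.0518]
tcp_rot: [-0.696, 0.697, 0.124, -0.122]
ft_force: [-0.4, -0.3, -0.0]
opening: 0.0933
```

move_arm(
  rows=[
    [[0,0,0,0,0,0],[0,0,0,0,0,0],[0,0,0,0,0,0],[0,0,0,0,0,0],[0,0,0,0,0,0],[0,0,0,0,0,0],[0,0,0,0,0,0],[0,0,0,0,0,0]],
  ],
  claw=0,
)

```text
time_s: 12.05
ee_pos: [0.4982, -0.2306, 0.0501]
tcp_rot: [0.696, -0.696, -0.123, 0.123]
ft_force: [-0.6, -0.3, 0.3]
opening: 0.0604
```

move_arm(
  rows=[
    [[0,0,0,0,0,0],[0,0,0,0,0,0],[0,0,0,0,0,0]],
  ],
)

```text
time_s: 12.3
ee_pos: [0.4982, -0.2307, 0.0501]
tcp_rot: [0.696, -0.696, -0.123, 0.123]
ft_force: [-0.3, 0.3, -0.5]
opening: 0.0607
```

```bash
python3 - <<'E'
from h import *
s=r.sense();e=s["ee_pos"];print(e,s["ft_force"],s["opening"])
go([e[0],e[1],.235]);go([.5595,.1555,.235],20)
E
```

```text
[ 0.49821964 -0.23066685  0.05012896] [-0.27046778  0.31438193 -0.47536189] 0.060728836580317205
shift [-0.     -0.1849  0.    ] rv [-0. -0. -0.] yaw now 20.0
shift [ 0.1896 -0.1849  0.3419] rv [-0.     -0.0001 -0.    ] yaw now 20.0
```

move_arm(
  rows=[
    [[0,-0.015,0,0,0,0],[0,-0.05,0,0,0,0],[0,-0.09,0,0,0,0],[0,-0.13,0,0,0,0],[0,-0.165,0,0,0,0],[0.007,-0.185,0.012,0,0,0],[0.022,-0.185,0.04,0,0,0],[0.04,-0.185,0.072,0,0,0]],
  ],
)

```text
time_s: 12.97
ee_pos: [0.5119, -0.1503, 0.2374]
tcp_rot: [-0.696, 0.697, 0.123, -0.121]
ft_force: [0.4, 1.3, -2.2]
opening: 0.0609
```

move_arm(
  rows=[
    [[0.018,0,0.032,0,0,0],[0.036,0,0.065,0,0,0],[0.054,0,0.098,0,0,0],[0.072,0,0.13,0,0,0],[0.09,0,0.163,0,0,0],[0.108,0,0.195,0,0,0],[0.126,0,0.228,0,0,0],[0.138,0,0.25,0,0,0]],
  ],
)

```text
time_s: 13.63
ee_pos: [0.555, 0.1361, 0.2347]
tcp_rot: [0.697, -0.696, -0.123, 0.123]
ft_force: [0.5, -0.0, -1.2]
opening: 0.0605
```

move_arm(
  rows=[
    [[0.006,0,0.012,0,0,0],[0.01,0,0.017,0,0,0],[0.011,0,0.019,0,0,0],[0.0115,0,0.02,0,0,0],[0.0115,0,0.02,0,0,0],[0.0115,0,0.02,0,0,0]],
  ],
)

```text
time_s: 14.13
ee_pos: [0.5595, 0.1542, 0.2351]
tcp_rot: [-0.696, 0.697, 0.122, -0.122]
ft_force: [0.1, 0.5, -1.9]
opening: 0.0604
```

```bash
python3 - <<'E'
from h import *
s=r.sense();print(s["ee_pos"],s["ft_force"],s["opening"])
p=eyes.read_camera("wrist");im=p["color"].copy();e=s["ee_pos"]
draw(im,p,s,.5595,.1555,.059);draw(im,p,s,e[0],e[1],e[2]-.0501,((0,160,0),(255,0,255)))
cv2.imwrite("pics/w8.png",cv2.resize(im[120:320,220:420],None,fx=2.8,fy=2.8,interpolation=2))
go([.5595,.1555,.160],20)
E
```

```text
[0.55945321 0.15417123 0.23514568] [ 0.06592583  0.52959306 -1.90809549] 0.06038029327479607
shift [0.0004 0.0752 0.0012] rv [ 0.0003 -0.0017  0.    ] yaw now 19.9
```

View pics/w8.png

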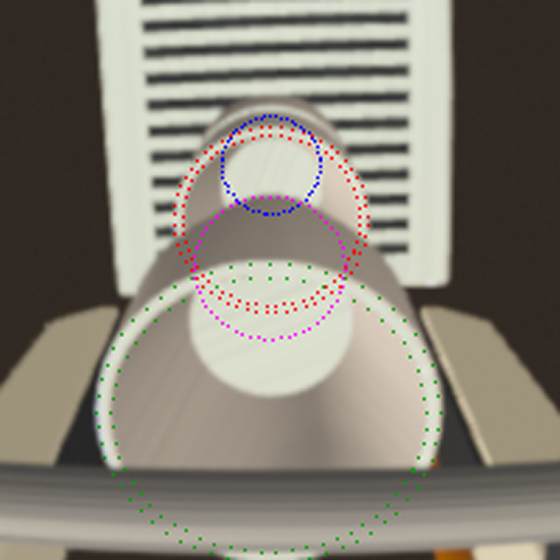

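The stack rim (red) and the held tumbler (green) both match prediction, so they are aligned. Lowering.

move_arm(
  rows=[
    [[0,0,0.001,0,0,0],[0,0.012,0.001,0,0,0],[0,0.028,0.001,0,0,0],[0,0.044,0.001,0,0,0],[0,0.057,0.001,0,0,0],[0,0.065,0.001,0,0,0],[0,0.069,0.001,0,0,0],[0,0.07,0.001,0,0,0]],
  ],
)

```text
time_s: 14.85
ee_pos: [0.5586, 0.1562, 0.1641]
tcp_rot: [-0.696, 0.696, 0.122, -0.123]
ft_force: [0.7, -1.3, -2.3]
opening: 0.0606
```

move_arm(
  rows=[
    [[0,0,0,0,0,0],[0,0,0,0,0,0],[0,0,0,0,0,0],[0,0,0,0,0,0],[0,0,0,0,0,0],[0,0,0,0,0,0]],
  ],
)

```text
time_s: 15.35
ee_pos: [0.5592, 0.1565, 0.1655]
tcp_rot: [-0.696, 0.696, 0.123, -0.123]
ft_force: [0.1, -0.3, -2.4]
opening: 0.0605
```

move_arm(
  rows=[
    [[0,0.001,-0.001,0,0,0],[0,0.002,-0.001,0,0,0],[0,0.003,-0.001,0,0,0],[0,0.004,-0.001,0,0,0],[0,0.005,-0.001,0,0,0],[0,0.005,-0.001,0,0,0],[0,0.005,-0.001,0,0,0]],
  ],
)

```text
time_s: 15.93
ee_pos: [0.5593, 0.1554, 0.16]
tcp_rot: [-0.696, 0.696, 0.123, -0.123]
ft_force: [1.4, 0.6, -2.3]
opening: 0.0602
```

move_arm(
  rows=[
    [[0,0.0005,0,0,0,0],[0,0.001,0,0,0,0],[0,0.0015,0,0,0,0],[0,0.002,0,0,0,0],[0,0.002,0,0,0,0],[0,0.002,0,0,0,0],[0,0.002,0,0,0,0]],
  ],
)

```text
time_s: 16.52
ee_pos: [0.5593, 0.1555, 0.1581]
tcp_rot: [-0.696, 0.696, 0.123, -0.123]
ft_force: [-0.2, -0.5, -1.3]
opening: 0.0606
```

About 2 mm above the seat with no contact force. Releasing, then retreating straight up.

move_arm(
  rows=[
    [[0,0,0,0,0,0],[0,0,0,0,0,0],[0,0,0,0,0,0],[0,0,0,0,0,0],[0,0,0,0,0,0],[0,0,0,0,0,0],[0,0,0,0,0,0]],
  ],
  claw=1,
)

```text
time_s: 17.1
ee_pos: [0.5594, 0.1555, 0.1582]
tcp_rot: [-0.696, 0.696, 0.123, -0.123]
ft_force: [0.3, -0.2, -0.9]
opening: 0.0923
```

move_arm(
  rows=[
    [[0,-0.01,0,0,0,0],[0,-0.035,0,0,0,0],[0,-0.07,0,0,0,0],[0,-0.105,0,0,0,0],[0,-0.12,0,0,0,0],[0,-0.12,0,0,0,0],[0,-0.12,0,0,0,0]],
  ],
)

```text
time_s: 17.68
ee_pos: [0.5602, 0.1557, 0.2802]
tcp_rot: [0.696, -0.696, -0.124, 0.122]
ft_force: [0.1, 0.2, -0.4]
opening: 0.093
```

```bash
python3 - <<'E'
from h import *
s=r.sense();print(s["ee_pos"],s["ft_force"],s["opening"])
p=eyes.read_camera("wrist");im=p["color"].copy();draw(im,p,s,.5595,.1555,.106)
a=cv2.resize(im[120:320,220:420],None,fx=1.9,fy=1.9,interpolation=2)
q=eyes.read_camera("scene")["color"][60:345,110:480];q=q[:,:];q=cv2.resize(q,(416,320));q=cv2.copyMakeBorder(q,0,60,0,0,0)
cv2.imwrite("pics/w9.png",cv2.hconcat([a,q]))
E
```

```text
[0.56015658 0.15565141 0.280194  ] [ 0.06873462  0.23686075 -0.39461989] 0.09297641921771134
```

View pics/w9.png

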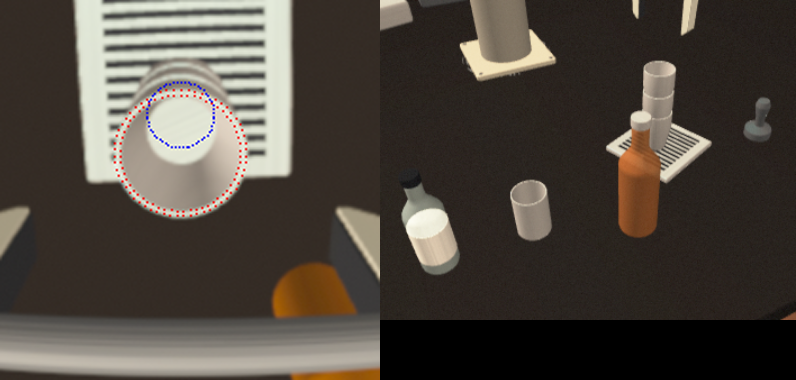

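The three tumblers stand in one straight, upright stack, and the top rim sits where a fully seated one should be. Everything else is in place and the gripper is clear.

```bash
python3 -c "
from h import *
print(ticket.sign_off())"
```

```text
the job is handed in; nothing more can be done
None
```

Both loose tapered tumblers are nested in the one on the drip tray, making one straight, upright stack of three. I handed the job in at about 18 s, well under the 56 s limit.

- **Placing:** I gripped each tumbler by its collar and lowered it in small steps. I let go about 1.5–2 mm above its calculated resting height, so each settled by itself. The force readings showed only the tumbler's weight, with no sign of contact or pressing.
- **Last checks:** The top rim and foot in the wrist picture matched the position and height of a fully nested stack to within about 2 mm. The scene picture showed the stack upright, with the straight tumbler, both bottles and the tamper apparently where they were. The gripper was open and 12 cm above its release point.
- **Disagreements:** The first estimates of the base's position differed by up to about 1 cm between cameras. I settled it from a close wrist picture before lowering anything. The measured tool position also wavered by 2–5 mm just after fast moves, so I waited for it to settle before closing or releasing. One force reading of 12 N came up as the gripper closed on the first tumbler and was gone after the lift.

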